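# Nest the tapered hardware cups

## Robot

A 7-joint arm with a two-finger parallel gripper is mounted at the origin on a cart in front of the work surface, level with it; the furniture and walls round the work are solid. World frame = base frame: x ahead of the robot, y to its left, z up, the work surface at z = 0. Lengths are in m, angles in rad, forces in N, time in s.
With the tool pointing down it reaches from about 0.4 to 0.9 m from the base axis. Payload 5.5 kg.
Tool frame: the origin (TCP) lies at the very end of the fingers, on their centre line; the grasp point (between the pads) lies 19 mm behind it; y points along the fingers, z is the direction in which the jaws open and shut, and the axes are right-handed (so a half turn about y gives the same grasp; the last joint's range is limited). The gripper opens to 85 mm and grips with 20 to 120 N. Pads are 22 mm wide; open, the fingers measure 114 mm over their backs; the gripper's body (76 mm by 85 mm) begins 54 mm behind the grasp point. The pads swing forward as they close: fully open they stand 13 mm farther back than shut.
Start: joints at [0.263, 0.501, -0.427, 1.55, 0.221, 1.138, -0.21], TCP at [0.65, 0, 0.231] pointing down, gripper open.
Joint ranges: [-2.88, 2.88], [-0.31, 2.03], [-1.54, 1.56], [0.2, 2.42], [-1.41, 4.55], [0.19, 2.02], [-2.57, 2.57]. Speed limits (rad/s): [2.57, 2.57, 3.14, 3.14, 3.14, 3.14, 3.14].

## Interface

Orientations are given as a unit quaternion [w, x, y, z].
In Python, from workcell import r gives the robot as it stands. The module is installed in compiled form; this text tells all that it offers.
- The arm moves only by the shell command python3 -m crank 'ROWS' [OPENING] [FORCE]. ROWS is JSON, a list of rows, each a list of 4 numbers: the shift along the tool's x, y, z in m, then the turn about the tool's y in rad. A call has 1 to 20 rows; each row is the pose to reach, as a shift and turn from the pose measured when the call began, along the tool's axes at that moment; what a row does not reach only later rows make up. A row lasts 1/10 s, in which the tool goes at most 50 mm and 8.59 degrees, less where a joint would pass 70% of its speed; a pose out of reach is approached as far as the arm can. A call with a gripper value outside its range is refused whole. OPENING is the finger opening in m, from 0 to 0.0854, set as the call begins (- or left out, the last holds). The fingers move at their own pace and stop on an object; FORCE is the grip in N (left out, the last holds). Time passes only in rows, so rows that repeat a pose let the fingers close. It gives the time, the measured TCP pose, the force and the opening at its end, in the units of the state.
- r.get_obs(): the state, without advancing time (a new reading comes with each control period).
- r.read_camera(name): name is "scene" or "side" or "wrist"; returns (picture, depth): 480x640x3 uint8, red, green, blue; 480x640 float32, m along the optical axis (not along the pixel's ray), 0 where there is no reading.
- r.get_calibration(name): a dict with "mtx" (3x3 intrinsics, pixels), "origin" and "orientation" of the camera in the world. Camera axes: x right, y down, z forward; pixel columns grow to the right and rows downward; lengths in m; the calibration is good to about 2 mm. A picture is of the moment at which its call begins: read the wrist's pose just before it. get_calibration takes no time and is no camera call; for the wrist camera it gives the pose at the moment of the call.
- r.sign_off(): hands the job in, once; it reports no verdict.
Trained networks look in the newest picture that a camera, given by its name, has taken for a name from the list of things; names that differ only in an ending like _2 or _b are one class to them, and where a whole thing is asked for, a point or a joint stands for the part that bears it (a point fixed in the world has none). Each returns a list of dicts, best first, with "confidence" (0 to 1); they miss things now and then, are a little off and sometimes report something else, mostly with a low value. They report only what shows in the picture. A call takes as long as a camera call. They do not tell look-alikes from the thing itself.
- r.search_frame(target, camera): "box" ([centre column, centre row, width, height] in pixels, round what is visible of it).
- r.silhouettes(target, camera): "mask" (480x640 bool, what is visible of it) and "box" ([centre column, centre row, width, height] in pixels, round what is visible of it).
- r.place_of(target, camera): "pixel" ([row, column] in pixels: a listed point, or the origin of a listed thing).
The state is a dict: "t": time; "joints": joint angles; "dq": joint speeds; "effort": joint torques, N m; "tcp_pos": TCP position; "tcp_rot": TCP orientation; "force": force on the tool from outside, world axes, zero at the start; "ft_torque": the same for the moment, N m; "width": finger opening in m.
Only numpy, scipy, OpenCV 4.12 (cv2) and the standard library are available. Lean on these libraries where they do the work, as an engineer would, in place of code of your own. Each camera call takes 0.05 s, during which the arm holds its last target.

## Task

Tidy the small-parts cups: nest the two loose round tapered cups one after the other, upright and fully seated, in the matching cup on the round wooden foot, in either order, so that they form one straight stack. The square cup does not nest with them: leave it standing where it is.

Things in the scene. Friction and masses are not known exactly. Their poses are not given: they have to be found in the camera images.
- cup_stand: fixed holder: a round wooden foot 80 mm across, 12 mm thick, with a round tapered aluminium cup screwed on top, of the same kind as the loose ones. Origin: centre of the foot's underside, on the bench; z up. Inner floor at z = 36 mm, rim at z = 68 mm. Fully seated, the first cup's underside is at z = 36 mm, the second's at 60 mm.
- cup_1: loose round tapered aluminium cup, upright on the bench (underside at z = 0), 56 mm high. Rim: vertical band 18 mm high, 65 mm across, to grip across from above; below it tapers to a foot 34 mm across. Mouth 60 mm inside; floor raised 24 mm, so nested in its like it sits 24 mm higher, rim 24 mm above the rim below. 60 to 110 g. Origin: centre of underside, z up.
- cup_2: the second loose round tapered aluminium cup, upright on the bench (underside at z = 0), 56 mm high. Rim: vertical band 18 mm high, 65 mm across, to grip across from above; below it tapers to a foot 34 mm across. Mouth 60 mm inside; floor raised 24 mm, so nested in its like it sits 24 mm higher, rim 24 mm above the rim below. 60 to 110 g. Origin: centre of underside, z up.
- square_cup: loose square tapered aluminium cup, the odd one: 56 mm high like the round ones, rim 64 mm square, foot 44 mm square. Origin: centre of the underside, z up. It and the two loose round cups stand in a row in mixed order, between the robot and the holder; a flat round tin of tacks nearby is not one of the cups.
Things that resemble listed ones, but are neither listed nor needed, are in the scene too. Leave any turquoise look-alike of the cup_stand alone.

How it is judged:
By the outcome, as a careful person would: the job done as asked, in the order asked, and still so for the second after the job is handed in, with the robot touching nothing.
It also fails if it takes over 48 s, if anything falls off the work surface, if the arm or the gripper's body presses on something with over 40 N, if the wrist force passes 120 N, or if a joint passes its speed limit or range.

## Working session

There is one attempt and no reset: what is moved stays moved. The work goes in short steps, Python scripts to look and compute and a shell command to move; the robot and the scene stay as the last step left them, time stands still between calls to the robot, and variables do not carry over. Pictures are saved under pics/ and viewed, and the job is handed in when it is done.

```bash
mkdir -p pics; cat > h.py <<'E'
import numpy as np, cv2
from workcell import r
from scipy.spatial.transform import Rotation as R
def q2m(q): return R.from_quat([q[1],q[2],q[3],q[0]]).as_matrix()
def cam(name):
    c=r.get_calibration(name); p,d=r.read_camera(name); return p,d,c
def world(d,c,rows,cols):
    K=np.array(c["mtx"]);z=d[rows,cols]
    P=np.stack([(cols-K[0,2])/K[0,0]*z,(rows-K[1,2])/K[1,1]*z,z],-1)
    o=np.array(c["orientation"]); M=q2m(o) if o.size==4 else o
    return P@M.T+np.array(c["origin"])
E
python3 - <<'E'
from h import *
o=r.get_obs();print(o)
for n in ["scene","side"]:
    p,d,c=cam(n);cv2.imwrite(f"pics/{n}0.png",p[:,:,::-1]);np.savez(f"{n}0.npz",p=p,d=d);print(n,c)
    for t in ["cup_1","cup_stand","square_cup"]:
        for x in r.search_frame(t,n): print(t,x)
E
```

```text
{'t': 0.0, 'joints': array([ 0.26317097,  0.5018681 , -0.42678884,  1.55143615,  0.22078086,
        1.13826933, -0.21030622]), 'dq': array([ 5.74136255e-04, -3.16621303e-05, -6.20652011e-04,  1.16904314e-03,
        7.84657220e-04, -6.40554906e-05,  1.50272506e-03]), 'effort': array([ 1.57038257e-04, -5.69523740e+01, -5.81651285e+00, -2.80938792e+01,
        1.07328620e-02,  1.20940185e-02,  1.30241034e-05]), 'tcp_pos': array([ 6.49320891e-01, -1.82053415e-05,  2.30252181e-01]), 'tcp_rot': array([ 0.49955797, -0.50047396,  0.50048915, -0.49947799]), 'force': array([-0.50948725, -1.05248532,  0.0236191 ]), 'ft_torque': array([ 0.01446159, -0.01235595,  0.03066371]), 'width': 0.08506198790206682}
scene {'mtx': array([[508.08653259,   0.        , 317.05658368],
       [  0.        , 508.08653259, 238.81268393],
       [  0.        ,   0.        ,   1.        ]]), 'origin': array([ 0.19885498, -0.76180984,  0.63677002]), 'orientation': array([-0.37614246,  0.88833262, -0.24362309,  0.1001489 ])}
cup_1 {'box': [267.9, 218.0, 37.1, 40.2], 'confidence': 0.89}
cup_1 {'box': [337.6, 307.9, 4
[... 155 characters left out ...]
': 0.65}
square_cup {'box': [284.4, 270.1, 55.5, 53.6], 'confidence': 0.65}
side {'mtx': array([[455.90705341,   0.        , 316.52816556],
       [  0.        , 455.90705341, 236.41461006],
       [  0.        ,   0.        ,   1.        ]]), 'origin': array([ 0.32274874, -0.93388174,  0.4539195 ]), 'orientation': array([-0.49559018,  0.85821175, -0.11084999,  0.07466762])}
cup_1 {'box': [272.0, 216.2, 27.6, 29.0], 'confidence': 0.71}
cup_1 {'box': [298.2, 284.6, 46.1, 47.2], 'confidence': 0.67}
cup_stand {'box': [341.3, 195.1, 36.6, 36.5], 'confidence': 0.66}
cup_stand {'box': [337.0, 230.2, 45.4, 45.3], 'confidence': 0.63}
square_cup {'box': [270.9, 254.9, 48.9, 48.4], 'confidence': 0.64}
```

View pics/scene0.png

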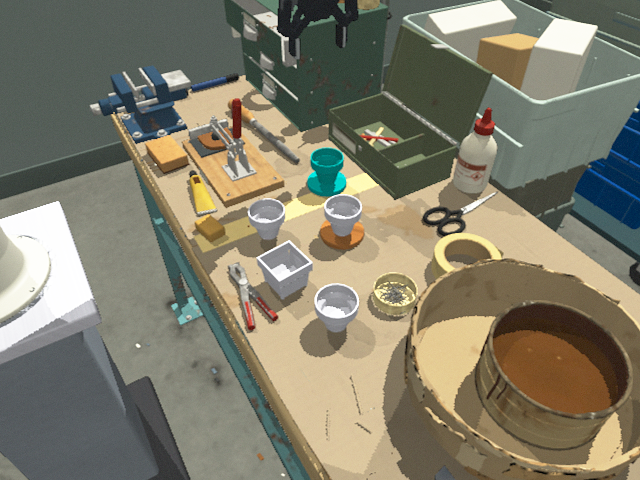

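```bash
python3 - <<'E'
import cv2
for n,(a,b,c,d) in {"scene":(130,350,220,400),"side":(160,340,230,400)}.items():
    p=cv2.imread(f"pics/{n}0.png")[a:b,c:d]
    cv2.imwrite(f"pics/{n}0_crop.png",cv2.resize(p,None,fx=2.7,fy=2.7,interpolation=cv2.INTER_CUBIC))
E
```

```text
(no output)
```

View pics/scene0_crop.png

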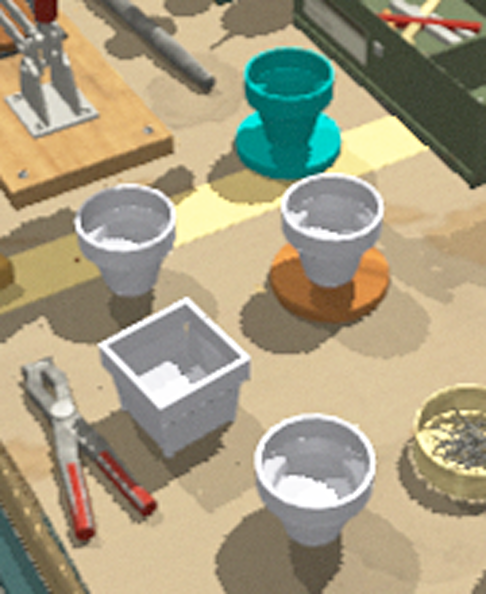

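View pics/side0_crop.png

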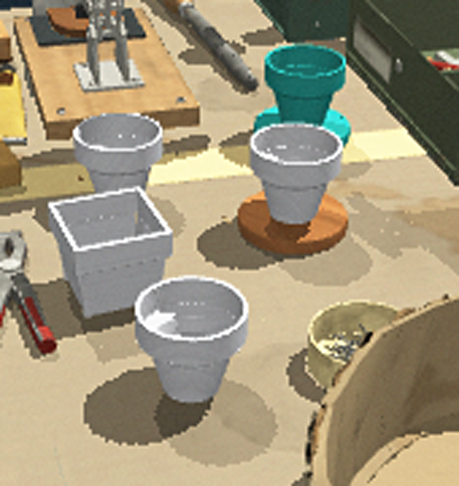

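Candidates in the scene picture:
- Round loose cups at (267,218) and (337,308).
- Square cup at (284,270), to be left.
- Holder on the wooden foot at (343,222).
- Turquoise look-alike at (327,172), to be left.
- Tack tin at (395,294), not a cup.

The crops confirm this choice. Next I measure the rims from depth.

```bash
cat >> h.py <<'E'
from scipy.optimize import least_squares
def rim(W,guess,ztop,band=0.012,rad=0.0325,free=False):
    """circle fit to rim-band outer wall+top points"""
    g=np.array(guess)
    m=(np.abs(W[:,2]-(ztop-band/2))<band/2+0.004)&(np.hypot(*(W[:,:2]-g).T)<0.05)
    Q=W[m][:,:2]
    # the rim is between 30 and 32.5 mm radius
    f=lambda x:np.maximum(0,np.hypot(Q[:,0]-x[0],Q[:,1]-x[1])-rad)+np.minimum(0,np.hypot(Q[:,0]-x[0],Q[:,1]-x[1])-(rad-.0025))
    s=least_squares(f,g,loss="soft_l1",f_scale=.001)
    return s.x,len(Q),np.sqrt(np.mean(f(s.x)**2)),W[np.hypot(*(W[:,:2]-s.x).T)<.035][:,2]
E
python3 - <<'E'
import json
from h import *
boxes={"scene":dict(A=(267.9,218),B=(337.6,307.9),S=(343.4,222.4),Q=(284.4,270),tin=(395,294),turq=(327,172)),"side":dict(A=(272,216.2),B=(298.2,284.6),S=(337,230.2),Q=(270.9,254.9))}
for n in boxes:
    z=np.load(n+"0.npz");d=z["d"];c=r.get_calibration(n)
    for k,(u,v) in boxes[n].items():
        rr,cc=np.mgrid[int(v)-40:int(v)+40,int(u)-40:int(u)+40];rr=rr.ravel();cc=cc.ravel()
        ok=d[rr,cc]>0;W=world(d,c,rr[ok],cc[ok])
        near=(np.abs(rr[ok]-v)<20)&(np.abs(cc[ok]-u)<18)&(W[:,2]>.02)
        g=np.median(W[near][:,:2],0)
        if k in "ABS":
            zt=.068 if k=="S" else .056
            x,N,e,zz=rim(W,g,zt); print(n,k,x.round(4),N,round(e*1e3,2),"ztop",np.percentile(zz,98).round(4))
        else: 
            q=W[near]; print(n,k,g.round(3),q.min(0).round(3),q.max(0).round(3))
E
```

```text
scene A [ 0.4606 -0.1382] 578 0.35 ztop 0.0566
scene B [ 0.4592 -0.3707] 749 0.24 ztop 0.0565
scene S [ 0.5733 -0.2092] 596 0.4 ztop 0.0687
scene Q [ 0.431 -0.255] [ 0.4   -0.295  0.02 ] [ 0.464 -0.227  0.058]
scene tin [ 0.555 -0.388] [ 0.531 -0.411  0.02 ] [ 0.6   -0.342  0.026]
scene turq [ 0.624 -0.075] [ 0.593 -0.103  0.02 ] [ 0.658 -0.037  0.071]
side A [ 0.4601 -0.1389] 416 0.48 ztop 0.0552
side B [ 0.459  -0.3709] 742 0.27 ztop 0.0555
side S [ 0.5729 -0.2096] 508 0.48 ztop 0.0671
side Q [ 0.432 -0.285] [ 0.4   -0.364  0.02 ] [ 0.463 -0.224  0.057]
```

Both cameras agree within 1 mm: A (0.460,-0.1385), B (0.459,-0.371), holder (0.573,-0.2095). Rim heights match the description. In the tool frame, x = -world y, y = down and z = world x. First I move above cup A.

```bash
python3 -m crank '[[0.023,0,-0.032,0],[0.046,0.01,-0.063,0],[0.069,0.02,-0.095,0],[0.092,0.04,-0.126,0],[0.115,0.06,-0.158,0],[0.1385,0.08,-0.189,0],[0.1385,0.08,-0.189,0],[0.1385,0.08,-0.189,0],[0.1385,0.08,-0.189,0]]' 0.085 40; python3 - <<'E'
from h import *
p,d,c=cam("wrist");cv2.imwrite("pics/w1.png",p[:,:,::-1])
o=r.get_obs();print(o["tcp_pos"],q2m(o["tcp_rot"]).round(4),o["joints"].round(2))
for x in r.search_frame("cup_1","wrist"):print(x)
E
```

```text
t: 1.3
tcp_pos: [0.4626, -0.1379, 0.1521]
tcp_rot: [0.501, -0.5, 0.499, -0.5]
force: [0.4, 0.4, -0.0]
width: 0.0847
[ 0.46281515 -0.13767784  0.15210024] [[ 0.0017  0.0023  1.    ]
 [-1.      0.      0.0017]
 [-0.     -1.      0.0023]] [ 0.58  0.3  -0.4   2.04  0.16  0.83  0.09]
{'box': [322.6, 234.6, 89.1, 84.3], 'confidence': 0.91}
{'box': [320.9, 410.8, 31.8, 12.5], 'confidence': 0.56}
```

View pics/w1.png

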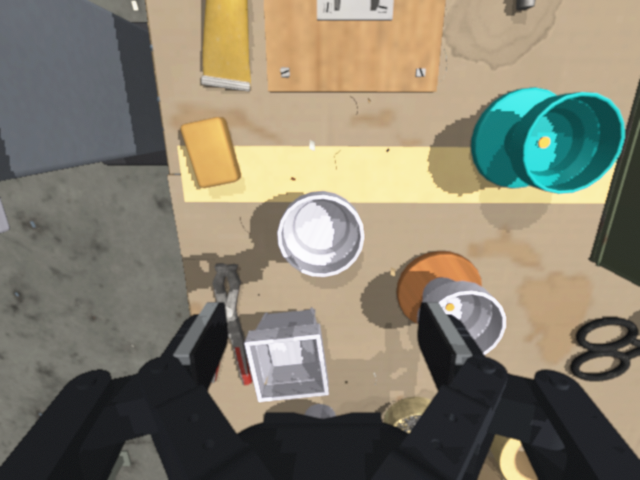

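The wrist picture shows cup A at (322,234), the holder at (463,315) and the square cup at (286,363), with the fingers straddling below. I cross-check the rims with wrist depth.

```bash
python3 - <<'E'
from h import *
p,d,c=cam("wrist")
for k,u,v,g,zt in [("A",322,234,(.46,-.1385),.056),("S",463,315,(.573,-.2095),.068)]:
    rr,cc=np.mgrid[max(0,v-60):v+60,u-60:u+60];rr=rr.ravel();cc=cc.ravel();ok=d[rr,cc]>0
    W=world(d,c,rr[ok],cc[ok]);x,N,e,zz=rim(W,g,zt,band=.006);print(k,x.round(4),N,e,np.percentile(zz,97))
E
```

```text
A [ 0.463  -0.1368] 1510 0.00011087968153028226 0.057222954194591044
S [ 0.575  -0.2079] 1134 9.480646186390303e-05 0.06899637647658052
```

The wrist fit differs by about 2–3 mm, roughly the calibration error, so I take A ≈ (0.461,-0.138) and the holder ≈ (0.574,-0.209). Now I descend.

```bash
python3 -m crank '[[0,0.03,-0.001,0],[0,0.06,-0.001,0],[0,0.085,-0.001,0],[0,0.1,-0.001,0],[0,0.11,-0.001,0],[0,0.117,-0.001,0],[0,0.117,-0.001,0],[0,0.117,-0.001,0],[0,0.117,-0.001,0]]'; python3 - <<'E'
from h import *
p,d,c=cam("side");cv2.imwrite("pics/s2.png",cv2.resize(p[130:310,200:420,::-1],None,fx=3,fy=3))
E
```

```text
t: 2.35
tcp_pos: [0.4624, -0.1378, 0.0357]
tcp_rot: [0.501, -0.5, 0.499, -0.5]
force: [0.1, 0.8, 0.0]
width: 0.0853
```

View pics/s2.png

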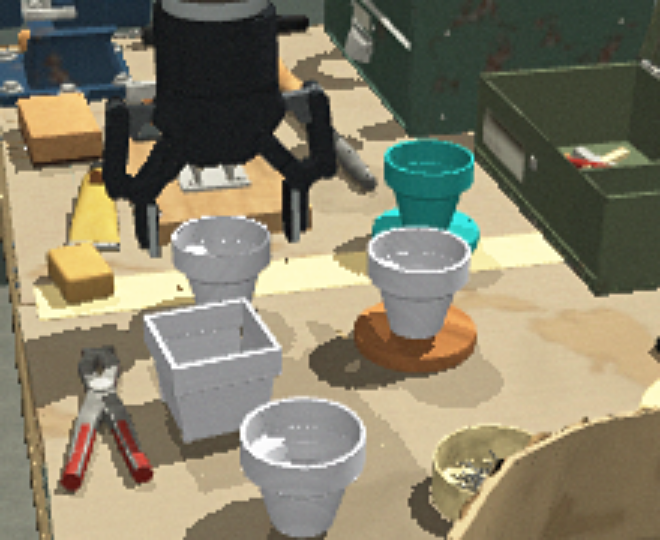

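The fingers straddle cup A, with their tips at rim-band height at (150,250) and (293,235) in the crop. I close.

```bash
python3 -m crank '[[0,0,0,0],[0,0,0,0],[0,0,0,0],[0,0,0,0],[0,0,0,0],[0,0,0,0],[0,0,0,0],[0,0,0,0]]' 0.05 45; python3 - <<'E'
from h import *
p,d,c=cam("side");cv2.imwrite("pics/s3.png",cv2.resize(p[160:270,220:340,::-1],None,fx=5,fy=5))
E
```

```text
t: 3.2
tcp_pos: [0.4628, -0.1382, 0.0369]
tcp_rot: [0.501, -0.5, 0.498, -0.501]
force: [-3.0, -0.2, 11.0]
width: 0.0635
```

View pics/s3.png

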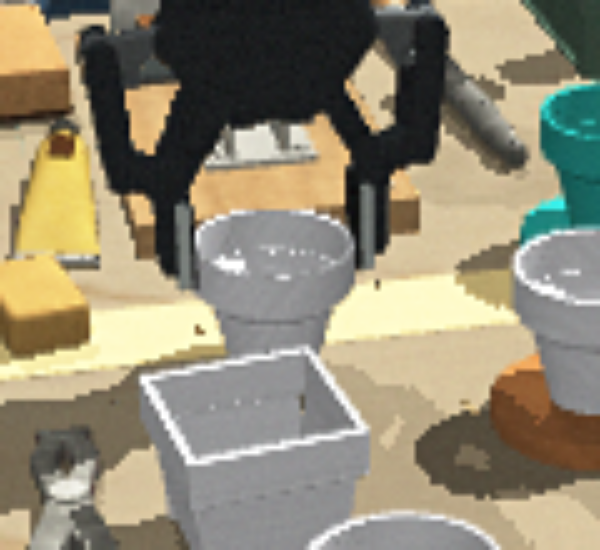

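Gripped at 63.5 mm width. Next I lift and carry, using the relative offset cup→holder of (+0.1125, -0.071), which all three cameras agree on.

```bash
python3 -m crank '[[0,-0.02,0,0],[0,-0.05,0,0],[0,-0.08,0,0],[0,-0.11,0,0],[0,-0.125,0.01,0],[0.014,-0.125,0.03,0],[0.028,-0.125,0.052,0],[0.042,-0.125,0.074,0],[0.057,-0.125,0.095,0],[0.068,-0.125,0.108,0],[0.071,-0.125,0.112,0],[0.071,-0.125,0.112,0],[0.071,-0.125,0.112,0],[0.071,-0.125,0.112,0]]'; python3 - <<'E'
from h import *
p,d,c=cam("side");a=cv2.resize(p[110:290,240:420,::-1],None,fx=2.2,fy=2.2)
p,d,c=cam("scene");b=cv2.resize(p[90:270,250:430,::-1],None,fx=2.2,fy=2.2)
cv2.imwrite("pics/s4.png",np.hstack([a,b]));print(r.get_obs()["tcp_pos"],r.get_obs()["force"])
E
```

```text
t: 4.65
tcp_pos: [0.5736, -0.2079, 0.1624]
tcp_rot: [0.501, -0.5, 0.498, -0.5]
force: [-0.3, -0.7, -1.4]
width: 0.0636
[ 0.57391615 -0.20826151  0.16262742] [-0.8735938   0.4423362  -0.07378755]
```

View pics/s4.png

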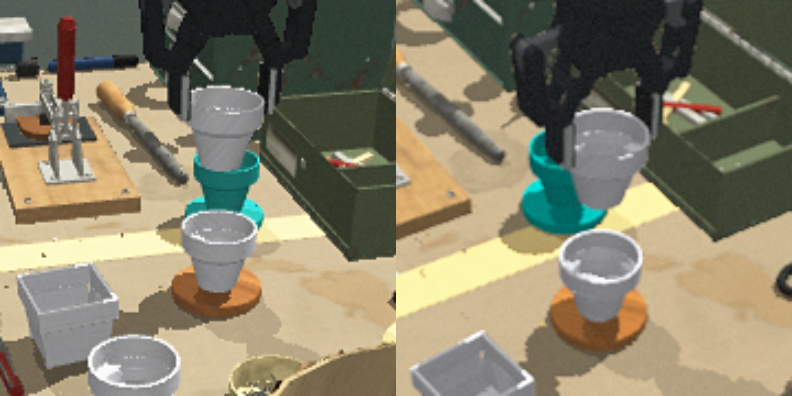

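The cup is held upright above the holder, at (227,120) over (219,235) in the left crop. I measure its offset to the holder rim.

```bash
python3 - <<'E'
from h import *
for n,(ru,rv),(hu,hv) in [("side",(343,165),(339,222)),("scene",(526-180+0,165),(343,210))]:
    p,d,c=cam(n)
    rr,cc=np.mgrid[110:280,290:400];rr=rr.ravel();cc=cc.ravel();ok=d[rr,cc]>0
    W=world(d,c,rr[ok],cc[ok])
    near=W[np.hypot(W[:,0]-.5735,W[:,1]+.2085)<.029]
    near=near[(near[:,2]>.1)&(near[:,2]<.19)]
    x,N,e,zz=rim(W,(.5735,-.2085),.182,band=.008)
    y,N2,e2,_=rim(W,(.5735,-.2085),.068)
    print(n,"held",x.round(4),N,e.round(5),"holder",y.round(4),N2,e2.round(5),"low z of held",np.percentile(near[:,2],[1,5,50,99]).round(4))
E
```

```text
side held [ 0.5721 -0.2087] 550 0.00369 holder [ 0.5729 -0.2094] 506 0.00045 low z of held [0.1256 0.1275 0.1467 0.1796]
scene held [ 0.5723 -0.2087] 636 0.00345 holder [ 0.5732 -0.2093] 596 0.00038 low z of held [0.1274 0.1306 0.153  0.1803]
```

Offset is about 1 mm. I lower the cup, slowly at the end, watching force.

```bash
python3 -m crank '[[0,0.02,0.001,0],[0,0.04,0.001,0],[0,0.06,0.001,0],[0,0.072,0.001,0],[0,0.08,0.001,0],[0,0.085,0.001,0],[0,0.087,0.001,0],[0,0.087,0.001,0],[0,0.087,0.001,0]]'; python3 - <<'E'
from h import *
o=r.get_obs();print(o["tcp_pos"],o["force"])
E
```

```text
t: 5.75
tcp_pos: [0.5761, -0.2088, 0.0764]
tcp_rot: [0.501, -0.5, 0.498, -0.501]
force: [0.1, 0.3, -1.2]
width: 0.0639
[ 0.57605899 -0.20882658  0.07639567] [ 0.10320227  0.27726302 -1.2366327 ]
```

```bash
python3 -m crank '[[0.0005,0.002,-0.001,0],[0.0005,0.0035,-0.001,0],[0.0005,0.0045,-0.001,0],[0.0005,0.0045,-0.001,0],[0.0005,0.0045,-0.001,0]]'; python3 - <<'E'
from h import *
o=r.get_obs();print(o["tcp_pos"],o["force"])
E
```

```text
t: 6.25
tcp_pos: [0.5753, -0.2098, 0.0731]
tcp_rot: [-0.501, 0.5, -0.497, 0.502]
force: [-3.7, 0.5, 7.1]
width: 0.064
[ 0.5753064  -0.20975179  0.07306488] [-3.7376422   0.51989528  7.06513919]
```

Contact at TCP z 0.0731, which puts the underside at about 0.036, so it is seated. I release and rise.

```bash
python3 -m crank '[[0,0,0,0],[0,0,0,0],[0,0,0,0],[0,0,0,0],[0,0,0,0],[0,-0.02,0,0],[0,-0.05,0,0],[0,-0.08,0,0],[0,-0.09,0,0],[0,-0.09,0,0]]' 0.085; python3 - <<'E'
from h import *
ims=[]
for n in ("side","scene"):
    p,d,c=cam(n)
    ims.append(cv2.resize(p[130:320,240:430,::-1],None,fx=2.1,fy=2.1))
    rr,cc=np.mgrid[130:320,250:420];rr=rr.ravel();cc=cc.ravel();ok=d[rr,cc]>0
    W=world(d,c,rr[ok],cc[ok]);W=W[W[:,2]<.11]
    for k,g,z in [("nested",(.573,-.2095),.092),("holder",(.573,-.2095),.068),("B",(.459,-.371),.056)]:
        x,N,e,zz=rim(W,g,z,band=.01);print(n,k,x.round(4),N,e.round(5),np.percentile(zz,98).round(4))
cv2.imwrite("pics/s5.png",np.hstack(ims));print(r.get_obs()["tcp_pos"])
E
```

```text
t: 7.25
tcp_pos: [0.576, -0.2099, 0.1648]
tcp_rot: [-0.502, 0.499, -0.496, 0.503]
force: [0.9, -0.1, 0.1]
width: 0.0847
side nested [ 0.573  -0.2102] 460 0.00044 0.0907
side holder [ 0.5727 -0.2097] 376 0.00265 0.0907
side B [ 0.459  -0.3711] 669 0.00029 0.0555
scene nested [ 0.5735 -0.2101] 552 0.00035 0.0924
scene holder [ 0.5713 -0.2122] 585 0.00509 0.0924
scene B [ 0.4592 -0.3706] 599 0.00029 0.0573
[ 0.57408891 -0.20939889  0.16208623]
```

View pics/s5.png

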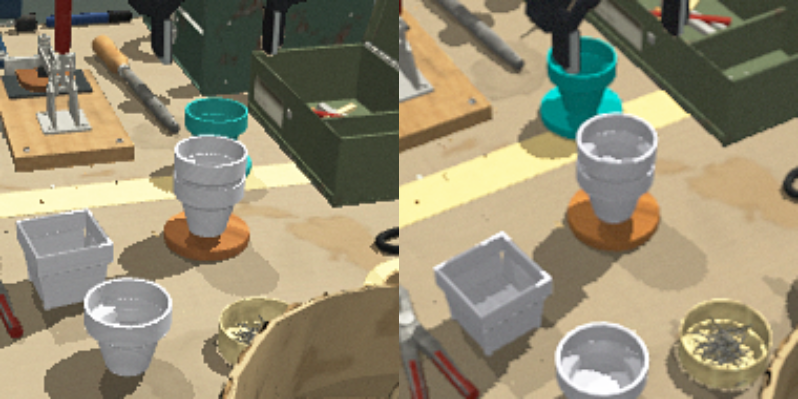

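Cup one is seated: rim at 0.092 and centred. Before going to B I check how close the cardboard box stands to B.

```bash
python3 - <<'E'
from h import *
for n in ("scene","side"):
    z=np.load(n+"0.npz");d=z["d"];c=r.get_calibration(n)
    rr,cc=np.mgrid[0:480,0:640];rr=rr.ravel();cc=cc.ravel();ok=d[rr,cc]>0
    W=world(d,c,rr[ok],cc[ok]);W=W[W[:,2]>.03]
    D=W[:,:2]-np.array([.459,-.371]);h=np.hypot(*D.T)
    m=(h>.04)&(h<.2)&~((W[:,1]>-.31))
    Q=W[m];i=np.argsort(h[m])[:5];print(n,Q[i].round(3), h[m][i].round(3),"zmax",Q[:,2].max() if len(Q) else 0)
E
python3 -m crank '[[0.02,0,-0.014,0],[0.04,0,-0.028,0],[0.06,0,-0.042,0],[0.08,0,-0.057,0],[0.1,0,-0.071,0],[0.12,0,-0.085,0],[0.14,0,-0.099,0],[0.155,0,-0.11,0],[0.161,0,-0.114,0],[0.161,0,-0.114,0],[0.161,0,-0.114,0],[0.161,0,-0.114,0]]'; python3 - <<'E'
from h import *
p,d,c=cam("wrist");cv2.imwrite("pics/w6.png",p[:,:,::-1])
for i in range(3):
    print(r.get_obs()["tcp_pos"]); cam("side")
b=r.search_frame("cup_2","wrist");print(b)
u,v=map(int,b[0]["box"][:2])
rr,cc=np.mgrid[max(0,v-60):v+60,u-60:u+60];rr=rr.ravel();cc=cc.ravel();ok=d[rr,cc]>0
W=world(d,c,rr[ok],cc[ok]);x,N,e,zz=rim(W,(.46,-.37),.056,band=.006);print(x,N,e)
E
```

```text
scene [[ 0.53  -0.453  0.031]
 [ 0.528 -0.455  0.032]
 [ 0.532 -0.452  0.032]
 [ 0.525 -0.458  0.07 ]
 [ 0.532 -0.453  0.032]] [0.108 0.109 0.109 0.109 0.109] zmax 0.08787539975867742
side [[ 0.526 -0.46   0.082]
 [ 0.524 -0.463  0.08 ]
 [ 0.522 -0.465  0.081]
 [ 0.531 -0.457  0.084]
 [ 0.534 -0.455  0.084]] [0.111 0.112 0.113 0.113 0.113] zmax 0.08644711413975636
t: 8.55
tcp_pos: [0.4614, -0.369, 0.1617]
tcp_rot: [0.502, -0.5, 0.497, -0.501]
force: [0.3, 0.6, -0.5]
width: 0.0853
[ 0.46135866 -0.36915917  0.16185292]
[ 0.46124982 -0.3693884   0.16196836]
[ 0.46110866 -0.36966253  0.16201825]
[{'box': [319.1, 230.1, 83.1, 79.4], 'confidence': 0.84}, {'box': [527.0, 24.1, 122.0, 45.7], 'confidence': 0.75}]
[ 0.4616943  -0.36939622] 1382 0.00010899040991615253
```

View pics/w6.png

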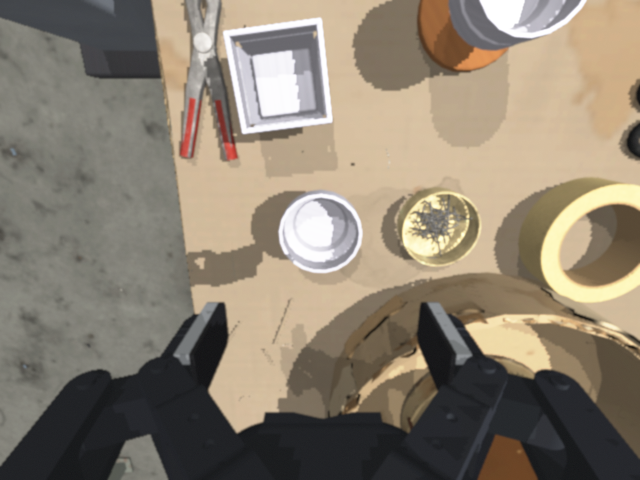

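The wrist picture shows cup B at (319,230), centred in line with the tool. The tin at (437,228) is only 26 mm high, so the fingers pass above it, and the cardboard box is 11 cm away. I descend and grip.

```bash
python3 -m crank '[[0,0.03,0,0],[0,0.06,0,0],[0,0.09,0,0],[0,0.108,0,0],[0,0.118,0,0],[0,0.1255,0,0],[0,0.1255,0,0],[0,0.1255,0,0]]' && python3 -m crank '[[0,0,0,0],[0,0,0,0],[0,0,0,0],[0,0,0,0],[0,0,0,0],[0,0,0,0],[0,0,0,0],[0,0,0,0]]' 0.05 45
```

```text
t: 9.6
tcp_pos: [0.4621, -0.3708, 0.0374]
tcp_rot: [-0.501, 0.5, -0.497, 0.502]
force: [-0.2, 0.4, -0.1]
width: 0.0854
t: 10.4
tcp_pos: [0.4628, -0.3715, 0.0389]
tcp_rot: [-0.501, 0.5, -0.496, 0.502]
force: [-0.4, 0.7, 5.8]
width: 0.0621
```

```bash
python3 -m crank '[[0,-0.02,0,0],[0,-0.05,0,0],[0,-0.08,0,0],[0,-0.11,0,0],[0,-0.14,0,0],[-0.02,-0.14,0.014,0],[-0.04,-0.14,0.028,0],[-0.06,-0.14,0.042,0],[-0.08,-0.14,0.056,0],[-0.1,-0.14,0.07,0],[-0.12,-0.14,0.084,0],[-0.14,-0.14,0.098,0],[-0.155,-0.14,0.108,0],[-0.161,-0.14,0.113,0],[-0.161,-0.14,0.113,0],[-0.161,-0.14,0.113,0],[-0.161,-0.14,0.113,0]]'; python3 - <<'E'
from h import *
ims=[]
for n in ("side","scene"):
    p,d,c=cam(n);o=r.get_obs();print(o["tcp_pos"],o["width"])
    ims.append(cv2.resize(p[100:290,240:430,::-1],None,fx=2.1,fy=2.1))
    rr,cc=np.mgrid[100:280,290:400];rr=rr.ravel();cc=cc.ravel();ok=d[rr,cc]>0
    W=world(d,c,rr[ok],cc[ok])
    near=W[(np.hypot(W[:,0]-.5735,W[:,1]+.2085)<.029)&(W[:,2]>.1)]
    zr=np.percentile(near[near[:,2]<.21][:,2],99)
    W2=W[np.hypot(W[:,0]-.5735,W[:,1]+.21)<.0345+.001]
    x,N,e,zz=rim(W2,(.5735,-.2095),zr,band=.008);y,N2,e2,_=rim(W,(.5735,-.2095),.092,band=.01)
    print(n,"held",x.round(4),N,e.round(5),"stack",y.round(4),e2.round(5),"z",np.percentile(near[:,2],[1,5]).round(4),zr)
cv2.imwrite("pics/s7.png",np.hstack(ims))
E
```

```text
t: 12.1
tcp_pos: [0.5735, -0.2112, 0.1789]
tcp_rot: [-0.5, 0.5, -0.497, 0.503]
force: [-0.1, 0.4, -0.1]
width: 0.0621
[ 0.5735629  -0.21112806  0.17887901] 0.06226581652579721
side held [ 0.5725 -0.2111] 498 0.00062 stack [ 0.5728 -0.2103] 0.00046 z [0.1407 0.1457] 0.19499846888785458
[ 0.57365621 -0.21093878  0.17890312] 0.062225866969532605
scene held [ 0.5729 -0.2108] 539 0.00053 stack [ 0.5733 -0.2099] 0.00037 z [0.1423 0.1481] 0.19625574855522582
```

View pics/s7.png

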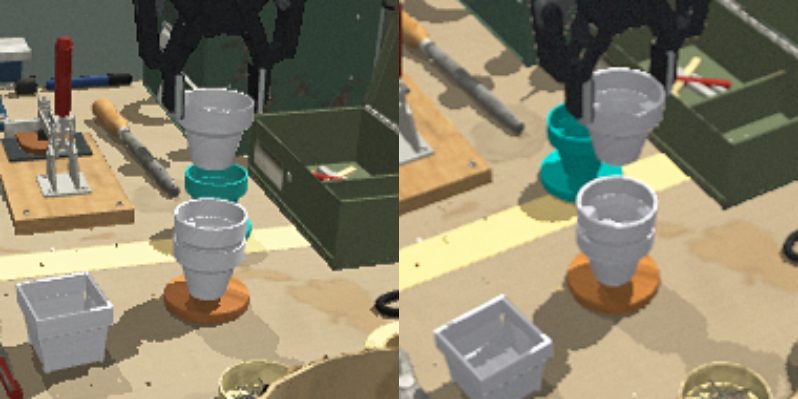

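Cup two is held upright, within 1 mm of the stack. Its underside is at about 0.140, so there are 80 mm to go. I lower it with a final slow push.

```bash
python3 -m crank '[[-0.001,0.02,0,0],[-0.001,0.04,0,0],[-0.001,0.056,0,0],[-0.001,0.066,0,0],[-0.001,0.073,0,0],[-0.001,0.076,0,0],[-0.001,0.076,0,0],[-0.001,0.076,0,0]]' && python3 -m crank '[[0,0.002,0,0],[0,0.004,0,0],[0,0.0045,0,0],[0,0.0045,0,0],[0,0.0045,0,0]]'
```

```text
t: 13.0
tcp_pos: [0.5747, -0.2104, 0.1035]
tcp_rot: [-0.501, 0.5, -0.496, 0.503]
force: [0.1, 1.1, -1.1]
width: 0.0618
t: 13.5
tcp_pos: [0.5748, -0.2105, 0.0991]
tcp_rot: [-0.501, 0.5, -0.496, 0.503]
force: [-0.1, 0.4, -0.6]
width: 0.0618
```

```bash
python3 -m crank '[[0,0.001,0,0],[0,0.0018,0,0],[0,0.0018,0,0],[0,0.0018,0,0]]'
```

```text
t: 13.9
tcp_pos: [0.5751, -0.2107, 0.0989]
tcp_rot: [-0.501, 0.5, -0.496, 0.504]
force: [-5.1, 0.9, 10.9]
width: 0.0624
```

Contact at 11 N with the underside at about 0.060. I release and rise.

```bash
python3 -m crank '[[0,0,0,0],[0,0,0,0],[0,0,0,0],[0,0,0,0],[0,0,0,0],[0,-0.02,0,0],[0,-0.05,0,0],[0,-0.08,0,0],[0,-0.11,0,0],[0,-0.11,0,0],[0,-0.11,0,0]]' 0.085; python3 - <<'E'
from h import *
ims=[]
for n in ("side","scene"):
    p,d,c=cam(n)
    ims.append(cv2.resize(p[130:320,240:430,::-1],None,fx=2.1,fy=2.1))
    rr,cc=np.mgrid[130:320,250:420];rr=rr.ravel();cc=cc.ravel();ok=d[rr,cc]>0
    W=world(d,c,rr[ok],cc[ok]);W=W[W[:,2]<.14]
    x,N,e,zz=rim(W,(.573,-.21),.116,band=.01);print(n,x.round(4),N,e.round(5),np.percentile(zz,98).round(4))
    T=W[(np.hypot(*(W[:,:2]-x).T)<.034)&(W[:,2]>.113)]
    A=np.c_[T[:,:2]-x,np.ones(len(T))];print("rim tilt",np.linalg.lstsq(A,T[:,2],rcond=None)[0].round(4))
    q=W[(np.hypot(W[:,0]-.431,W[:,1]+.26)<.06)&(W[:,2]>.05)];print("square",q.min(0).round(3),q.max(0).round(3))
cv2.imwrite("pics/s8.png",np.hstack(ims));print(r.get_obs()["tcp_pos"])
for n in ("side","scene"):
    z=np.load(n+"0.npz");d=z["d"];c=r.get_calibration(n)
    rr,cc=np.mgrid[130:320,250:420];rr=rr.ravel();cc=cc.ravel();ok=d[rr,cc]>0
    W=world(d,c,rr[ok],cc[ok]);q=W[(np.hypot(W[:,0]-.431,W[:,1]+.26)<.06)&(W[:,2]>.05)];print("square before",q.min(0).round(3),q.max(0).round(3))
E
```

```text
t: 15.0
tcp_pos: [0.5745, -0.2101, 0.2096]
tcp_rot: [-0.501, 0.5, -0.495, 0.504]
force: [-0.4, 0.9, 0.1]
width: 0.0852
side [ 0.5734 -0.2104] 483 0.00046 0.1147
rim tilt [-0.005  -0.0009  0.1144]
square [ 0.398 -0.296  0.05 ] [ 0.467 -0.223  0.057]
scene [ 0.5737 -0.2104] 595 0.00034 0.1162
rim tilt [-0.0043 -0.0018  0.1152]
square [ 0.397 -0.296  0.05 ] [ 0.467 -0.224  0.059]
[ 0.57328202 -0.20979803  0.20773491]
square before [ 0.398 -0.297  0.05 ] [ 0.466 -0.222  0.057]
square before [ 0.396 -0.295  0.05 ] [ 0.467 -0.224  0.058]
```

View pics/s8.png

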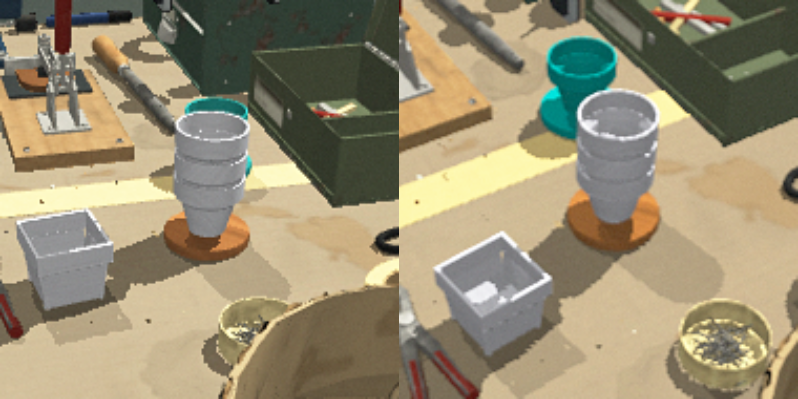

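The pictures show one straight stack at (210,170) in the left crop. The top rim is at 0.115–0.116 (expected 0.116), level and centred, and the square cup has not moved.

```bash
python3 -c "
from workcell import r
print(r.sign_off())"
```

```text
the job is handed in; nothing more can be done
None
```

Both loose round cups are now nested upright in the cup on the wooden foot, and I handed the job in at about 15 s of the 48 s allowed. I stacked the cup nearer the pliers first, then the one nearer the tin.

- **Stack:** The top rim measures 0.115–0.116 m against 0.116 m for fully seated. It is level to within 0.3° and centred within about 1 mm of the holder.
- **Forces:** The readings I took at the end of each move never went above about 12 N.
- **Left alone:** The square cup measures the same as before, within noise. The turquoise look-alike and the tin were not touched.
- **Disagreement:** The wrist camera placed things up to 3 mm away from where the other two cameras did, slightly more than its stated 2 mm. I used relative offsets between cup and holder to avoid that error. No check failed.

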